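# Restock the touch-latch egg drawer

## Robot

A 6-joint arm with a two-finger parallel gripper is mounted at the origin on the work surface. World frame = base frame: x ahead of the robot, y to its left, z up, the work surface at z = 0. Lengths are in m, angles in rad, forces in N, time in s.
With the tool pointing down it reaches from about 0.25 to 0.8 m from the base axis. Payload 3.9 kg.
Tool frame: the origin (TCP) lies on the centre line of the jaws, within the pads' length; the fingertips stand 19 mm ahead of it and the grasp point (between the pads) is the TCP; x points along the fingers, z is the direction in which the jaws open and shut, and the axes are right-handed (so a half turn about x gives the same grasp; the last joint's range is limited). The gripper opens to 85 mm and grips with 20 to 120 N. Pads are 22 mm wide; open, the fingers measure 114 mm over their backs; the gripper's body (76 mm by 85 mm) begins 54 mm behind the grasp point. The pads swing forward as they close: fully open they stand 13 mm farther back than shut.
Start: joints at [-1.139, 0.26, -0.138, 1.173, 0, 1.571], TCP at [0.22, -0.477, 0.25] pointing down, gripper open.
Joint ranges: [-2.78, 2.78], [-0.83, 1.72], [-1.28, 1.37], [-1.9, 2.12], [-1.57, 1.48], [-3.14, 3.14]. Speed limits (rad/s): [2.57, 2.57, 3.14, 3.14, 3.14, 3.14].

## Interface

Orientations are given as a unit quaternion [w, x, y, z].
In Python, from workcell import observe, vision, hand_in, spotter gives the robot as it stands. The module is installed in compiled form; this text tells all that it offers.
- The arm moves only by the tool arm_command, never from a script. Its argument "moves" is a list of rows, each a list of 3 entries, a list of its own where there are three numbers: the shift along the tool's x, y, z in mm, then the turn, a rotation vector about the tool's x, y, z in degrees, then the opening in per cent of the stroke, from 0 (shut) to 100 (fully open). In form: [[[dx, dy, dz], [ax, ay, az], jaw], ...]. A call has 1 to 8 rows; each row shifts and turns the pose as measured when the row begins, along the tool's axes as they then stand; what a row does not reach is not made up. A row lasts 1/10 s, in which the tool goes at most 50 mm and 8.59 degrees, less where a joint would pass 70% of its speed; a pose out of reach is approached as far as the arm can. A call with a gripper value outside its range is refused whole. The fingers move at their own pace and stop on an object; "squeeze" is the grip in N (left out, the last holds). Time passes only in rows, so rows that do not move let the fingers close. It gives the time, the measured TCP pose, the force and the opening at its end, in the units of the state.
- observe(): the state, without advancing time (a new reading comes with each control period).
- vision.camera(name): name is "scene" or "top"; returns a dict with "pixels" (480x640x3 uint8, red, green, blue), "fovy" (degrees; the focal length in pixels is half the picture's height over the tangent of half this angle, whatever the lens; pixels are square), "cx", "cy" (the principal point, pixels), "R" (3x3) and "t" (3): a world point X has camera coordinates R X + t. Camera axes: x right, y down, z forward; pixel columns grow to the right and rows downward; lengths in m; the calibration is good to about 2 mm. A picture is of the moment at which its call begins. There is no depth.
- hand_in(): hands the job in, once; it reports no verdict.
Trained networks look in a picture, given as the dict that the camera call returned (one of the last four; its "shot" number tells which), for a name from the list of things; names that differ only in an ending like _2 or _b are one class to them, and where a whole thing is asked for, a point or a joint stands for the part that bears it (a point fixed in the world has none). Each returns a list of dicts, best first, with "p" (0 to 1); they miss things now and then, are a little off and sometimes report something else, mostly with a low value. They report only what shows in the picture. A call takes as long as a camera call. They do not tell look-alikes from the thing itself.
- spotter.recognise(picture, name): "point" ([column, row] in pixels, amid what is visible of it).
- spotter.trace(picture, name): "pixels" (480x640 bool, what is visible of it) and "point" ([column, row] in pixels, amid what is visible of it).
The state is a dict: "t": time; "qpos": joint angles; "joint_vel": joint speeds; "joint_torque": joint torques, N m; "tool_pos": TCP position; "eef_rot": TCP orientation; "ft_force": force on the tool from outside, world axes, zero at the start; "wrist_torque": the same for the moment, N m; "finger_gap": finger opening in m.
Only numpy, scipy, OpenCV 4.12 (cv2) and the standard library are available. Lean on these libraries where they do the work, as an engineer would, in place of code of your own. Each camera call takes 0.05 s, during which the arm holds its last target. There are 200 camera calls.

## Task

The little counter drawer has no handle, only a touch latch: press its cream front gently inward until the latch lets go and the drawer springs out, lay the orange egg carton upright in its open compartment, then press the front in again until the latch catches and the drawer stays shut with the carton inside. The latch trips at a depth you can only feel, so never press the shut drawer harder than 12 N, and leave the other cartons, the jar and the tin where they stand.

Things in the scene. Friction and masses are not known exactly. Their poses are not given: they have to be found in the camera images.
- cabinet: Low brown wooden drawer unit fixed to the counter, carcass 230 deep x 170 wide x 95 mm high, underside of its top board 85 mm up. Origin on the counter under the middle of the carcass's front edge; x axis points inward (front to back), y along the front edge, z up. The trip depth of its latch (see the joint) is 5 to 20 mm past shut, another in every run, and shows nowhere.
- drawer: The drawer: cream front panel 170 wide, 14 thick, from 8 to 90 mm above the counter, standing 26 mm clear of the carcass while latched, and behind it one open-topped compartment that lies wholly open from above when sprung out, its rear edge then 27 mm in front of the carcass. Axes as the cabinet's; origin at the cabinet's origin when latched, moving with the drawer.
- drawer_slide (a joint): Drawer travel (m): 0 latched, 0.105 sprung out (to the cabinet's -x), negative pressed past shut. A push to the trip depth, then letting go, frees it (a damped spring drives it out in 1 s); the next such push latches it at 0. Pushing takes 2 to 5 N; 1 to 2 mm past the trip a buffer adds 6 N per mm, so 7 to 10 N means tripped, opening or closing. Letting go earlier changes nothing.
- drawer_front (a point): Centre of the outer face of the drawer's cream front, 49 mm above the counter; x axis points into the cabinet (push along +x), y along the panel.
- drawer_in (a point): Centre of the compartment's floor, 22 mm above the counter, 66 mm behind the front's outer face, moving with the drawer; axes as the cabinet's. Inside, the compartment measures 104 mm along x by 140 mm along y; its walls are 5 to 6 mm thick and rise to 68 mm above the counter, the front panel to 90 mm.
- latch_buffer (a joint): Compression (m) of the rubber buffer deep inside the latch, 0 while untouched; 6 N per mm. About 1.4 mm, which is 12 N on the front, overloads it.
- egg_orange: The carton to be stored: orange windowed carton holding a chocolate egg, 56 mm (its x) by 46 mm (its y) by 42 mm high, rigid, open-looking but solid to the touch; origin at the centre of its underside, z up. Position and yaw vary and it may change places with the lilac and blue ones.
- egg_lilac: Lilac windowed carton holding a chocolate egg, 56 mm (its x) by 46 mm (its y) by 42 mm high, rigid, open-looking but solid to the touch; origin at the centre of its underside, z up; to be left alone.
- egg_blue: Pale blue windowed carton holding a chocolate egg, 56 mm (its x) by 46 mm (its y) by 42 mm high, rigid, open-looking but solid to the touch; origin at the centre of its underside, z up; to be left alone.
- egg_yellow: Yellow windowed carton holding a chocolate egg, 56 mm (its x) by 46 mm (its y) by 42 mm high, rigid, open-looking but solid to the touch; origin at the centre of its underside, z up; stands on the cabinet's top towards its back; to be left alone.
- egg_green: Light green windowed carton holding a chocolate egg, 56 mm (its x) by 46 mm (its y) by 42 mm high, rigid, open-looking but solid to the touch; origin at the centre of its underside, z up; stands on the cabinet's top beside the yellow one; to be left alone.
- jar: Amber glass sweet jar with a red lid, 72 mm across and 100 mm high, origin at the centre of its underside; to be left alone.
- tin: Blue tin, 66 mm across and 90 mm high, origin at the centre of its underside; to be left alone.
Not all that is in view belongs to the job. Of the things that look like the egg_orange, take the one that is farthest from the robot's base at the start.

How it is judged:
On the way, in this order (a step that is already met when the one before it is completed fails the run):
1. the latch has let go and the drawer has sprung out (more than 80 mm open) (value of joint drawer_slide above 0.08 m), for 0.2 s.
2. the orange carton stands upright on the compartment's floor, let go, with the drawer still more than 60 mm open (x of egg_orange in the frame of drawer_in between -0.04 and 0.04 m and y of egg_orange in the frame of drawer_in between -0.06 and 0.06 m and z of egg_orange in the frame of drawer_in between -0.008 and 0.008 m and angle between egg_orange's own z axis and vertical below 0.15 rad and contact force between the fingers and egg_orange below 0.1 N and value of joint drawer_slide above 0.06 m), for 0.2 s.
3. the drawer has been pressed in past shut (value of joint drawer_slide below -0.003 m), for 0.02 s.
At the end, for the whole second after the job is handed in: The drawer is latched shut (travel between -2 and 4 mm, at rest, nothing holding it) and the orange carton stands upright (within 0.15 rad) and released on the floor of its compartment (within 40 mm along and 60 mm across of its centre, underside within 8 mm of the floor) (x of egg_orange in the frame of drawer_in between -0.04 and 0.04 m and y of egg_orange in the frame of drawer_in between -0.06 and 0.06 m and z of egg_orange in the frame of drawer_in between -0.008 and 0.008 m and angle between egg_orange's own z axis and vertical below 0.15 rad and contact force between the fingers and egg_orange below 0.1 N and value of joint drawer_slide between -0.002 and 0.004 m and velocity of joint drawer_slide between -0.005 and 0.005 m/s); the robot touches nothing.
It fails at once if the latch is overloaded: its buffer is pressed more than 1.4 mm (over 12 N on the front) (value of joint latch_buffer above 0.0014 m).
It fails at once if another carton, the jar or the tin is shifted by more than 20 mm (distance of any of egg_lilac, egg_blue, egg_yellow, egg_green, jar, tin from where it was at the start of the episode above 0.02 m).
It also fails if it takes over 72 s, if anything falls off the work surface, if the arm or the gripper's body presses on something with over 40 N, if the wrist force passes 120 N, or if a joint passes its speed limit or range.

## Working session

There is one attempt and no reset: what is moved stays moved. The work goes in short steps, Python scripts to look and compute and a tool call to move; the robot and the scene stay as the last step left them, time stands still between calls to the robot, and variables do not carry over. Pictures are saved under pics/ and viewed, about 8 in all and at most 12, crops included, and the job is handed in when it is done.

Besides the shell and the picture viewer there is one more tool, called after "Request:" by a JSON object that holds its "name" and its "arguments". arm_command: Moves the arm, as the interface text tells. Its arguments: {"type":"object","properties":{"moves":{"type":"array","items":{"type":"array"}},"squeeze":{"type":"number"}},"required":["moves"]}

```bash
mkdir -p pics; cat > h.py <<'E'
import numpy as np, cv2
from workcell import observe, vision, hand_in, spotter
def K(c):
    f=240/np.tan(np.radians(c["fovy"])/2); return f
def ray(c,p,z):
    f=K(c); R=np.array(c["R"]);t=np.array(c["t"])
    d=R.T@np.array([(p[0]-c["cx"])/f,(p[1]-c["cy"])/f,1]); o=-R.T@t
    return o+d*(z-o[2])/d[2]
def proj(c,X):
    q=np.array(c["R"])@np.array(X)+np.array(c["t"]); return np.array([c["cx"],c["cy"]])+K(c)*q[:2]/q[2]
def save(c,n): cv2.imwrite(f"pics/{n}.png",cv2.cvtColor(c["pixels"],cv2.COLOR_RGB2BGR))
E
python3 - <<'E'
from h import *
o=observe(); print({k:np.round(v,3).tolist() for k,v in o.items()})
for n in("scene","top"):
    c=vision.camera(n); save(c,n+"0"); R=np.array(c["R"]); print(n,c["fovy"],c["cx"],c["cy"],(-R.T@np.array(c["t"])).round(3),R.round(3).tolist())
    for name in("egg_orange","drawer_front","cabinet","egg_lilac","egg_blue","jar","tin"):
        z={"cabinet":.095,"drawer_front":.09,"jar":.1,"tin":.09}.get(name,.042)
        for d in spotter.trace(c,name)[:4]:
            if d["p"]>.2: print(name,round(d["p"],2),np.round(d["point"]),ray(c,d["point"],z).round(3),int(d["pixels"].sum()))
E
```

```text
{'t': 0.0, 'qpos': [-1.139, 0.261, -0.139, 1.173, 0.0, 1.571], 'joint_vel': [-0.0, -0.0, 0.002, 0.003, -0.001, 0.0], 'joint_torque': [0.0, -40.568, 25.392, 0.019, -0.0, 0.0], 'tool_pos': [0.219, -0.476, 0.249], 'eef_rot': [0.595, 0.382, 0.596, -0.381], 'ft_force': [-0.025, -0.239, -0.549], 'wrist_torque': [-0.067, 0.023, -0.034], 'finger_gap': 0.085}
scene 51.7993356758499 321.42573022608747 234.62053101218336 [ 1.168 -0.16   0.892] [[0.219, 0.976, 0.016], [0.751, -0.158, -0.642], [-0.623, 0.153, -0.767]]
egg_orange 0.97 [374. 190.] [0.367 0.164 0.042] 638
egg_orange 0.85 [392. 162.] [0.278 0.24  0.042] 565
egg_orange 0.6 [379. 224.] [0.476 0.145 0.042] 686
egg_orange 0.55 [337. 208.] [0.406 0.063 0.042] 657
drawer_front 0.61 [263. 265.] [ 0.57  -0.132  0.09 ] 1559
cabinet 0.86 [208. 282.] [ 0.593 -0.243  0.095] 11005
egg_lilac 0.84 [422. 282.] [0.646 0.187 0.042] 880
egg_blue 0.92 [449. 227.] [0.515 0.3   0.042] 690
egg_blue 0.37 [263. 268.] [ 0.543 -0.132  0.042] 1592
jar 0.75 [457. 329.] [0.792 0.189 0.1  ] 1858
tin 0.74 [218. 196.] [ 0.359 -0.204  0.09 ] 1103
tin 0.7 [264. 266.] [ 0.572 -0.131  0.09 ] 1527
top 48.31302199573769 313.1993034897121 235.15927797904612 [0.348 0.034 1.057] [[-0.025, -1.0, 0.0], [-0.988, 0.025, -0.155], [0.155, -0.004, -0.988]]
egg_orange 0.76 [205. 369.] [0.262 0.236 0.042] 931
egg_orange 0.73 [512. 221.] [ 0.525 -0.355  0.042] 1129
egg_orange 0.66 [250. 261.] [0.461 0.151 0.042] 793
egg_orange 0.58 [504. 175.] [ 0.617 -0.347  0.042] 1041
drawer_front 0.66 [402. 216.] [ 0.531 -0.135  0.09 ] 2410
drawer_front 0.35 [444. 330.] [ 0.323 -0.199  0.09 ] 1315
cabinet 0.64 [452. 213.] [ 0.534 -0.224  0.095] 12316
egg_lilac 0.87 [231. 175.] [0.629 0.187 0.042] 827
egg_blue 0.62 [176. 242.] [0.5   0.294 0.042] 843
jar 0.59 [224. 110.] [0.74  0.192 0.1  ] 1597
jar 0.26 [402. 217.] [ 0.528 -0.132  0.1  ] 2303
tin 0.8 [446. 331.] [ 0.322 -0.201  0.09 ] 1284
```

View pics/top0.png

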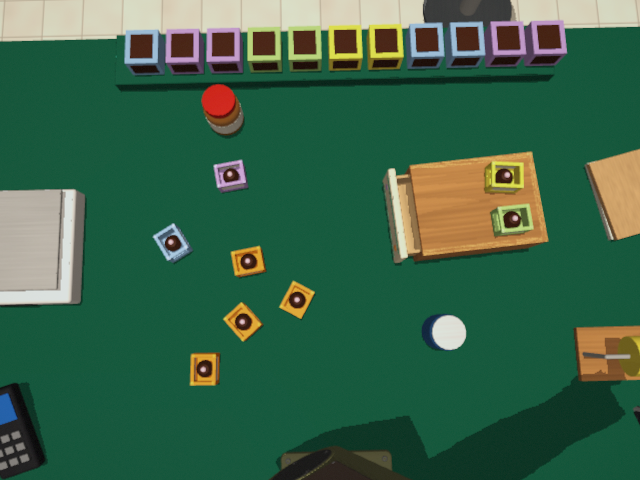

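View pics/scene0.png

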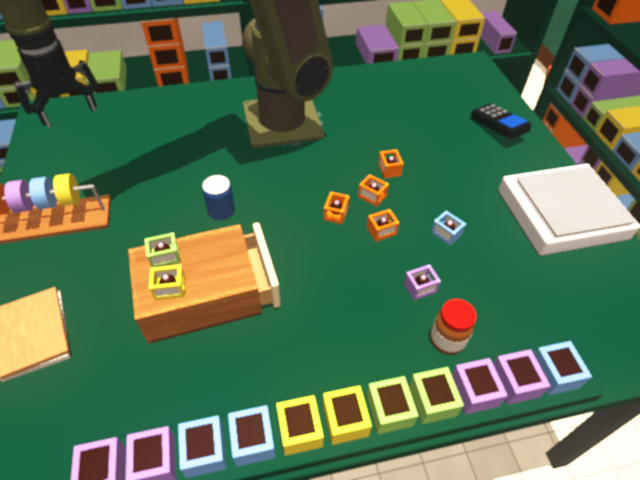

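The top view shows four orange cartons, at about (250,261), (297,299), (243,321) and (205,369). The one at (250,261), near x=0.46, y=0.15, is farthest from the base. The cream front is on the left of the cabinet at (395,215) and faces +y. Next I'll fit box models to the masks in both views.

```bash
cat >> h.py <<'E'
from scipy.optimize import minimize
def hull(c,p,box):
    x0,x1,y0,y1,z0,z1=box; s,k=np.sin(p[2]),np.cos(p[2])
    P=[proj(c,[p[0]+k*x-s*y,p[1]+s*x+k*y,z]) for x in(x0,x1) for y in(y0,y1) for z in(z0,z1)]
    return cv2.convexHull(np.array(P,np.float32))
def fit(items,p0,free=3):
    # items: (cam,mask,box); minimise 1-IoU with subpixel polygons
    def cost(p):
        e=0
        for c,m,b in items:
            r=np.zeros(m.shape,np.uint8); cv2.fillConvexPoly(r,np.round(hull(c,p,b)*16).astype(np.int32),1,cv2.LINE_AA,4)
            e+=1-(r&m).sum()/max(1,(r|m).sum())
        return e/len(items)
    best=None
    for dy in(-.4,0,.4):
        q=np.array(p0)+[0,0,dy]; r=minimize(cost,q,method="Nelder-Mead",options=dict(initial_simplex=[q,q+[.01,0,0],q+[0,.01,0],q+[0,0,.15]],xatol=1e-4,fatol=1e-4))
        if best is None or r.fun<best.fun: best=r
    return best.x,best.fun
def near(c,name,px):
    L=[d for d in spotter.trace(c,name) if np.hypot(*(np.array(d["point"])-px))<14]
    if not L: return None
    m=L[0]["pixels"].astype(np.uint8); return cv2.morphologyEx(m,cv2.MORPH_CLOSE,np.ones((7,7),np.uint8))
EGG=(-.028,.028,-.023,.023,0,.042)
E
python3 - <<'E'
from h import *
from scipy.spatial.transform import Rotation as Ro
q=observe()["eef_rot"]; print("tool axes cols\n",Ro.from_quat([q[1],q[2],q[3],q[0]]).as_matrix().round(3))
s=vision.camera("scene");t=vision.camera("top")
for lab,a,b,p0 in(("T",(379,224),(250,261),(.46,.15,.2)),("o2",(374,190),(243,321),(.36,.165,.8)),("o3",(337,208),(297,299),(.39,.06,-.4))):
    it=[]
    for c,px in((s,a),(t,b)):
        m=near(c,"egg_orange",px)
        if m is None: print(lab,"miss",c["shot"]); continue
        it.append((c,m,EGG))
    for k in it: print(lab,"single",*fit([k],p0))
    if len(it)>1: print(lab,*fit(it,p0))
F=(-.040,-.026,-.085,.085,.008,.090); C=(0,.230,-.085,.085,0,.095)
fs=near(s,"drawer_front",(263,265)); ft=near(t,"drawer_front",(402,216)); 
ct=near(t,"cabinet",(452,213))
out=t["pixels"].copy(); out[ft>0]=[255,0,0]; out[(ct>0)&(ft==0)]=[0,0,255]; save(dict(pixels=out),"m")
cs=near(s,"cabinet",(208,282)); A=(-.04,.230,-.085,.085,0,.095)
p0=(.53,-.165,-1.45)
for n,its in(("front top",[(t,ft,F)]),("front scene",[(s,fs,F)]),("front",[(t,ft,F),(s,fs,F)])):
    print(n,*fit(its,p0))
o=t["pixels"].copy()
x,_=fit([(t,ft,F),(s,fs,F)],p0)
for c,nm in((t,"t"),(s,"s")):
    o=c["pixels"].copy()
    for bx in(F,C): cv2.polylines(o,[np.round(hull(c,x,bx)).astype(int)],True,(255,0,255),1)
    m=fs if nm=="s" else ft
    cs_,_=cv2.findContours(m,0,2); cv2.drawContours(o,cs_,-1,(0,0,255),1)
    u,v=np.array((390,200)) if nm=="t" else np.array((210,270))
    sl=(slice(v-60,v+90) , slice(max(0,u-100),u+180))
    save(dict(pixels=cv2.resize(o[sl],None,fx=2,fy=2,interpolation=0)),"f"+nm)
a=cv2.imread("pics/ft.png");b=cv2.imread("pics/fs.png");cv2.imwrite("pics/f.png",np.vstack([a,b]))
E
```

```text
tool axes cols
 [[-0.     0.908  0.419]
 [-0.     0.419 -0.908]
 [-1.    -0.     0.   ]]
T single [0.46073338 0.1605819  0.39872598] 0.1348314606741573
T single [ 0.45997977  0.15638407 -0.16942465] 0.2247557003257329
T [0.46328828 0.15898133 0.3552532 ] 0.20493181938770094
o2 single [0.34687601 0.17045318 0.77799191] 0.06528189910979232
o2 single [0.34672499 0.16714226 0.70930576] 0.07630057803468204
o2 [0.3463806  0.16874076 0.73270306] 0.08509525826995107
o3 single [ 0.38508115  0.06567518 -0.42694587] 0.11128775834658189
o3 single [ 0.38614359  0.06429854 -0.48277418] 0.08914728682170547
o3 [ 0.38506435  0.06480385 -0.47940088] 0.11502439760951105
front top [ 0.5523761  -0.17089394 -1.33605584] 0.41291351135910725
front scene [ 0.54325248 -0.16793721 -1.35365497] 0.38804220398593203
front [ 0.54799206 -0.16773032 -1.35302423] 0.4079480730513675
```

View pics/f.png

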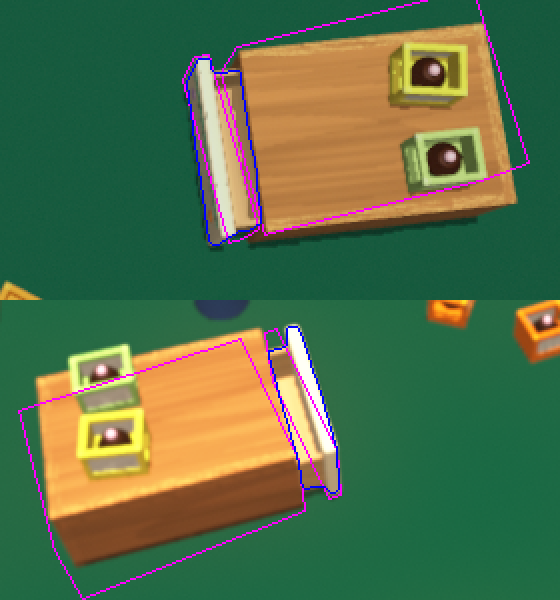

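The front masks include the drawer's sides, which skewed that fit. I'll refit the cabinet against a union model, and the target using a colour mask.

```bash
cat >> h.py <<'E'
F=(-.040,-.026,-.085,.085,.008,.090); C=(0,.230,-.085,.085,0,.095); D=(-.03,.09,-.0755,.0755,.016,.068)
def orange(c,px,r=26):
    h=cv2.cvtColor(c["pixels"],cv2.COLOR_RGB2HSV); m=((h[...,0]>4)&(h[...,0]<26)&(h[...,1]>120)&(h[...,2]>70)).astype(np.uint8)
    n,l,st,ce=cv2.connectedComponentsWithStats(m)
    i=min((i for i in range(1,n) if st[i,4]>150),key=lambda i:np.hypot(*(ce[i]-px)))
    cs,_=cv2.findContours((l==i).astype(np.uint8),0,2); r=np.zeros_like(m); cv2.drawContours(r,[max(cs,key=cv2.contourArea)],-1,1,-1); return r
def fitU(items,p0,boxesf):
    def cost(p):
        e=0
        for c,m,ig in items:
            r=np.zeros(m.shape,np.uint8)
            for b in boxesf: cv2.fillConvexPoly(r,np.round(hull(c,p,b)*16).astype(np.int32),1,cv2.LINE_AA,4)
            e+=1-((r&m)[~ig]).sum()/((r|m)[~ig]).sum()
        return e/len(items)
    q=np.array(p0); return minimize(cost,q,method="Nelder-Mead",options=dict(initial_simplex=[q,q+[.01,0,0],q+[0,.01,0],q+[0,0,.05]],xatol=1e-4,fatol=1e-4))
E
python3 - <<'E'
from h import *
s=vision.camera("scene");t=vision.camera("top")
it=[(s,orange(s,(379,224)),EGG),(t,orange(t,(250,261)),EGG)]
for k in it: print("T single",k[1].sum(),*fit([k],(.46,.15,.2)))
e,_=fit(it,(.46,.15,.2)); print("T",e,_)
I=[]
for c,a,b in((s,(263,265),(208,282)),(t,(402,216),(452,213))):
    m=near(c,"drawer_front",a)|near(c,"cabinet",b); h=cv2.cvtColor(c["pixels"],cv2.COLOR_RGB2HSV)
    ig=np.zeros(m.shape,bool)
    for n in("egg_yellow","egg_green"):
        for d in spotter.trace(c,n):
            p=np.array(d["point"]).astype(int)
            if cv2.dilate(m,np.ones((15,15)))[p[1],p[0]]: ig|=cv2.dilate(d["pixels"].astype(np.uint8),np.ones((9,9)))>0
    I.append((c,m,ig))
for k in(I[:1],I[1:],I):
    r=fitU(k,(.53,-.165,-1.48),(C,F,D)); print("cab",r.x,r.fun)
x=r.x; P=[]
for c,m,ig in I:
    o=c["pixels"].copy()
    for bx in(F,C): cv2.polylines(o,[np.round(hull(c,x,bx)).astype(int)],True,(255,0,255),1)
    cv2.polylines(o,[np.round(hull(c,e,EGG)).astype(int)],True,(0,0,255),1)
    sl=(slice(140,290),slice(225,560)) if c is t else (slice(200,350),slice(110,445))
    P.append(cv2.resize(o[sl],None,fx=2,fy=2,interpolation=0))
save(dict(pixels=np.vstack(P)),"g")
E
```

```text
T single 784 [0.45829417 0.16114108 0.35835215] 0.13477737665463296
T single 829 [ 0.4623427   0.15811244 -0.03235442] 0.21497326203208555
T [0.46031185 0.15987888 0.36263978] 0.20208074704477585
cab [ 0.54008625 -0.1577107  -1.47774753] 0.17279020234291798
cab [ 0.5399894  -0.1593667  -1.47545432] 0.17635038485116816
cab [ 0.53977386 -0.15881799 -1.47436117] 0.17603251370195605
```

View pics/g.png

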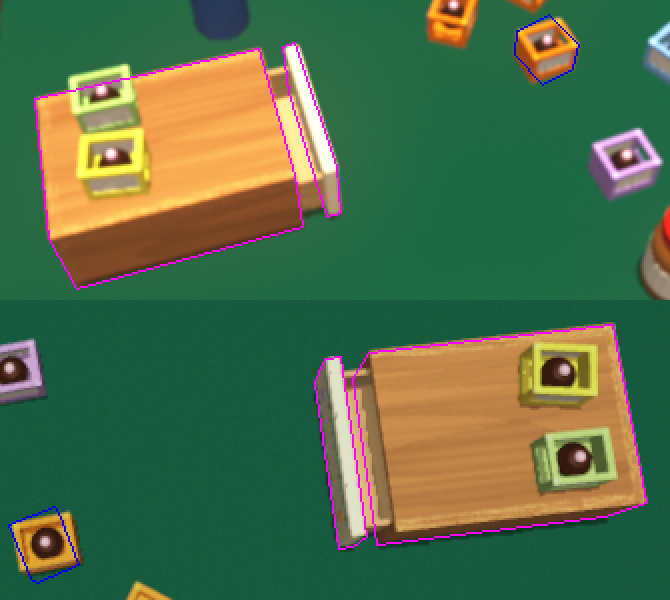

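Cabinet fit is very good: (0.540, -0.159), yaw -1.475. The carton fit probably needs a start about 90° away.

```bash
python3 - <<'E'
from h import *
s=vision.camera("scene");t=vision.camera("top")
it=[(s,orange(s,(379,224)),EGG),(t,orange(t,(250,261)),EGG)]
for y in(0.2,1.0,1.75): 
    print([(np.round(a,3),round(b,3)) for a,b in (fit(k,(.46,.15,y)) for k in (it[:1],it[1:],it))])
k=min((fit(it,(.46,.15,y)) for y in(.2,1,1.75)),key=lambda r:r[1]); e=k[0];P=[]
for c,m,_ in it:
    o=cv2.resize(c["pixels"],None,fx=6,fy=6,interpolation=cv2.INTER_NEAREST)
    cv2.polylines(o,[np.round(hull(c,e,EGG)*6+3).astype(int)],True,(0,0,255),1)
    cs,_=cv2.findContours(cv2.resize(m,None,fx=6,fy=6,interpolation=0),0,2); cv2.drawContours(o,cs,-1,(255,255,255),1)
    u,v=np.round(proj(c,[e[0],e[1],.02])*6).astype(int); P.append(o[v-150:v+150,u-150:u+150])
save(dict(pixels=np.hstack(P)),"e")
E
```

```text
[(array([0.458, 0.161, 0.358]), np.float64(0.135)), (array([ 0.462,  0.158, -0.032]), np.float64(0.215)), (array([0.46 , 0.16 , 0.363]), np.float64(0.202))]
[(array([0.46 , 0.16 , 1.738]), np.float64(0.028)), (array([0.462, 0.158, 1.749]), np.float64(0.026)), (array([0.462, 0.158, 1.74 ]), np.float64(0.055))]
[(array([0.459, 0.16 , 1.746]), np.float64(0.028)), (array([0.462, 0.158, 1.759]), np.float64(0.026)), (array([0.462, 0.158, 1.747]), np.float64(0.055))]
```

View pics/e.png

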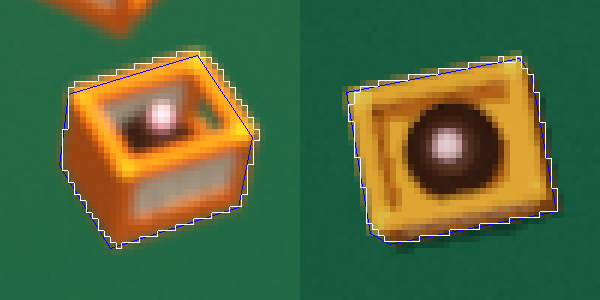

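The carton fit is now good in both views: (0.461, 0.159), long axis at 100°. First I'll move in front of the drawer.

Request:
{"name": "arm_command", "arguments": {"moves": [[[0, 40, -21], [0, 0, 0], 0], [[0, 40, -21], [0, 0, 0], 0], [[0, 40, -21], [0, 0, 0], 0], [[0, 40, -21], [0, 0, 0], 0], [[0, 40, -21], [0, 0, 0], 0], [[0, 40, -21], [0, 0, 0], 0], [[0, 40, -21], [0, 0, 0], 0], [[0, 40, -21], [0, 0, 0], 0]]}}

```text
t: 2.8
tool_pos: [0.4468, -0.1876, 0.2502]
eef_rot: [0.595, 0.384, 0.591, -0.386]
ft_force: [-0.0, -0.4, 0.3]
finger_gap: 0.0002
```

Request:
{"name": "arm_command", "arguments": {"moves": [[[0, 0, 0], [-8, 0, 0], 0], [[0, 0, 0], [-8, 0, 0], 0], [[0, 0, 0], [-8, 0, 0], 0], [[0, 0, 0], [-8, 0, 0], 0], [[0, 0, 0], [-8, 0, 0], 0], [[0, 0, 0], [-8, 0, 0], 0], [[0, 0, 0], [-8, 0, 0], 0], [[0, 0, 0], [-8, 0, 0], 0]]}}

```text
t: 3.6
tool_pos: [0.4518, -0.1804, 0.2505]
eef_rot: [0.709, -0.01, 0.705, 0.007]
ft_force: [-0.1, -0.7, 0.2]
finger_gap: 0.0003
```

```bash
cat >> h.py <<'E'
from scipy.spatial.transform import Rotation as Ro
CAB=np.array([.540,-.159]); CX=np.array([.0957,-.9954]); CY=np.array([.9954,.0957])
def to(x,y,z,ang=None):
    o=observe(); q=o["eef_rot"]; M=Ro.from_quat([q[1],q[2],q[3],q[0]]).as_matrix()
    a=np.degrees(np.arctan2(M[1,2],M[0,2])); p=np.array(o["tool_pos"])
    print("t",round(o["t"],2),"pos",p.round(4),"jaw ang",a.round(2),"tilt",np.round(M[:,0],3),"F",np.round(o["ft_force"],2),"gap",round(o["finger_gap"],4))
    print("tool shift mm",(M.T@(np.array([x,y,z])-p)*1000).round(1), "turn x", None if ang is None else round(a-ang,1))
E
python3 -c "
from h import *
to(.531,-.069,.25,5.5)"
```

```text
t 3.6 pos [ 0.4518 -0.1804  0.2505] jaw ang 1.34 tilt [ 0.006 -0.004 -1.   ] F [-0.14 -0.75  0.22] gap 0.0003
tool shift mm [  0.5 109.5  81.7] turn x -4.2
```

Request:
{"name": "arm_command", "arguments": {"moves": [[[0, 37, 27], [0, 0, 0], 0], [[0, 37, 27], [0, 0, 0], 0], [[0, 37, 27], [0, 0, 0], 0], [[0, 0, 0], [-4, 0, 0], 0], [[45, 0, 0], [0, 0, 0], 0], [[45, 0, 0], [0, 0, 0], 0], [[40, 0, 0], [0, 0, 0], 0], [[0, 0, 0], [0, 0, 0], 0]]}}

```text
t: 4.4
tool_pos: [0.5388, -0.0642, 0.1195]
eef_rot: [0.712, -0.037, 0.701, 0.032]
ft_force: [-1.2, -0.6, -0.5]
finger_gap: 0.0001
```

```bash
python3 -c "
from h import *
to(.531,-.069,.058,5.5)"
```

```text
t 4.4 pos [ 0.5388 -0.0642  0.1195] jaw ang 5.62 tilt [ 0.016 -0.006 -1.   ] F [-1.19 -0.64 -0.51] gap 0.0001
tool shift mm [61.4 -3.5 -9.2] turn x 0.1
```

Request:
{"name": "arm_command", "arguments": {"moves": [[[30, 0, -9], [0, 0.9, 0], 0], [[31, 0, 0], [0, 0, 0], 0], [[0, -15, 0], [0, 0, 0], 0], [[0, -12, 0], [0, 0, 0], 0], [[0, 0, 0], [0, 0, 0], 0], [[0, 0, 0], [0, 0, 0], 0]]}}

```text
t: 5.0
tool_pos: [0.5407, -0.0969, 0.0677]
eef_rot: [0.711, -0.038, 0.702, 0.03]
ft_force: [0.5, -0.3, -0.1]
finger_gap: 0.0001
```

```bash
python3 -c "
from h import *
to(.535,-.108,.058,5.5)"
```

```text
t 5.0 pos [ 0.5407 -0.0969  0.0677] jaw ang 5.55 tilt [ 0.014 -0.01  -1.   ] F [ 0.5  -0.25 -0.12] gap 0.0001
tool shift mm [  9.8 -10.4  -6.9] turn x 0.0
```

Request:
{"name": "arm_command", "arguments": {"moves": [[[12, 0, -7], [0, 0, 0], 0], [[0, 0, 0], [0, 0, 0], 0], [[0, -4, 0], [0, 0, 0], 0], [[0, 0, 0], [0, 0, 0], 0], [[0, 0, 0], [0, 0, 0], 0]]}}

```text
t: 5.5
tool_pos: [0.5397, -0.1033, 0.0623]
eef_rot: [0.715, -0.039, 0.697, 0.029]
ft_force: [-0.4, 0.3, 0.0]
finger_gap: -0.0002
```

Request:
{"name": "arm_command", "arguments": {"moves": [[[0, -3, 0], [0, 0, 0], 0], [[0, 0, 0], [0, 0, 0], 0], [[0, 0, 0], [0, 0, 0], 0]]}}

```text
t: 5.8
tool_pos: [0.54, -0.1042, 0.0626]
eef_rot: [0.715, -0.037, 0.697, 0.031]
ft_force: [1.0, 1.8, 0.8]
finger_gap: 0.0001
```

Request:
{"name": "arm_command", "arguments": {"moves": [[[0, -2, 0], [0, 0, 0], 0], [[0, 0, 0], [0, 0, 0], 0], [[0, 0, 0], [0, 0, 0], 0]]}}

```text
t: 6.1
tool_pos: [0.54, -0.1052, 0.0626]
eef_rot: [0.715, -0.037, 0.697, 0.033]
ft_force: [-0.4, 3.4, 1.0]
finger_gap: -0.0001
```

Contact is at y≈-0.104. From here I'll press in small steps and check the force after each one.

Request:
{"name": "arm_command", "arguments": {"moves": [[[0, -2, 0], [0, 0, 0], 0], [[0, -1, 0], [0, 0, 0], 0], [[0, 0, 0], [0, 0, 0], 0]]}}

```text
t: 6.4
tool_pos: [0.5402, -0.1077, 0.0626]
eef_rot: [0.715, -0.037, 0.697, 0.033]
ft_force: [-0.2, 3.8, 0.3]
finger_gap: 0.0
```

Request:
{"name": "arm_command", "arguments": {"moves": [[[0, -2, 0], [0, 0, 0], 0], [[0, 0, 0], [0, 0, 0], 0]]}}

```text
t: 6.6
tool_pos: [0.5404, -0.1098, 0.0626]
eef_rot: [0.715, -0.037, 0.697, 0.033]
ft_force: [-0.8, 3.0, 1.3]
finger_gap: 0.0002
```

Request:
{"name": "arm_command", "arguments": {"moves": [[[0, -1, 0], [0, 0, 0], 0], [[0, 0, 0], [0, 0, 0], 0]]}}

```text
t: 6.8
tool_pos: [0.5406, -0.111, 0.0626]
eef_rot: [0.715, -0.037, 0.697, 0.033]
ft_force: [-1.3, 3.0, 0.3]
finger_gap: -0.0001
```

Request:
{"name": "arm_command", "arguments": {"moves": [[[0, -1, 0], [0, 0, 0], 0], [[0, 0, 0], [0, 0, 0], 0]]}}

```text
t: 7.0
tool_pos: [0.5407, -0.1121, 0.0626]
eef_rot: [0.715, -0.037, 0.697, 0.033]
ft_force: [-1.1, 3.6, 0.8]
finger_gap: -0.0
```

Request:
{"name": "arm_command", "arguments": {"moves": [[[0, -1, 0], [0, 0, 0], 0], [[0, 0, 0], [0, 0, 0], 0]]}}

```text
t: 7.2
tool_pos: [0.5408, -0.1132, 0.0626]
eef_rot: [0.715, -0.037, 0.697, 0.033]
ft_force: [0.5, 3.3, 0.8]
finger_gap: 0.0002
```

Request:
{"name": "arm_command", "arguments": {"moves": [[[0, -1, 0], [0, 0, 0], 0], [[0, 0, 0], [0, 0, 0], 0]]}}

```text
t: 7.4
tool_pos: [0.5408, -0.1142, 0.0626]
eef_rot: [0.715, -0.037, 0.697, 0.033]
ft_force: [0.2, 2.8, 0.7]
finger_gap: 0.0003
```

Request:
{"name": "arm_command", "arguments": {"moves": [[[0, -1, 0], [0, 0, 0], 0], [[0, 0, 0], [0, 0, 0], 0]]}}

```text
t: 7.6
tool_pos: [0.5409, -0.1153, 0.0626]
eef_rot: [0.715, -0.037, 0.697, 0.033]
ft_force: [0.2, 2.7, 0.8]
finger_gap: -0.0
```

Request:
{"name": "arm_command", "arguments": {"moves": [[[0, -1, 0], [0, 0, 0], 0], [[0, 0, 0], [0, 0, 0], 0]]}}

```text
t: 7.8
tool_pos: [0.541, -0.1164, 0.0626]
eef_rot: [0.715, -0.037, 0.697, 0.033]
ft_force: [0.0, 4.1, 0.8]
finger_gap: 0.0001
```

Request:
{"name": "arm_command", "arguments": {"moves": [[[0, -1, 0], [0, 0, 0], 0], [[0, 0, 0], [0, 0, 0], 0]]}}

```text
t: 8.0
tool_pos: [0.5411, -0.1175, 0.0626]
eef_rot: [0.715, -0.037, 0.697, 0.033]
ft_force: [0.0, 3.9, 1.3]
finger_gap: -0.0001
```

Request:
{"name": "arm_command", "arguments": {"moves": [[[0, -1, 0], [0, 0, 0], 0], [[0, 0, 0], [0, 0, 0], 0]]}}

```text
t: 8.2
tool_pos: [0.5412, -0.1185, 0.0626]
eef_rot: [0.715, -0.037, 0.697, 0.033]
ft_force: [-1.0, 3.2, 1.3]
finger_gap: -0.0004
```

Request:
{"name": "arm_command", "arguments": {"moves": [[[0, -1, 0], [0, 0, 0], 0], [[0, 0, 0], [0, 0, 0], 0]]}}

```text
t: 8.4
tool_pos: [0.5413, -0.1196, 0.0626]
eef_rot: [0.715, -0.037, 0.697, 0.033]
ft_force: [-0.7, 2.7, 1.3]
finger_gap: 0.0002
```

Request:
{"name": "arm_command", "arguments": {"moves": [[[0, -1, 0], [0, 0, 0], 0], [[0, 0, 0], [0, 0, 0], 0]]}}

```text
t: 8.6
tool_pos: [0.5414, -0.1207, 0.0626]
eef_rot: [0.715, -0.037, 0.697, 0.033]
ft_force: [-0.4, 3.9, 0.9]
finger_gap: -0.0
```

Request:
{"name": "arm_command", "arguments": {"moves": [[[0, -1, 0], [0, 0, 0], 0], [[0, 0, 0], [0, 0, 0], 0]]}}

```text
t: 8.8
tool_pos: [0.5415, -0.1215, 0.0626]
eef_rot: [0.715, -0.037, 0.697, 0.034]
ft_force: [-0.3, 4.3, 1.5]
finger_gap: -0.0001
```

Request:
{"name": "arm_command", "arguments": {"moves": [[[0, -0.8, 0], [0, 0, 0], 0], [[0, 0, 0], [0, 0, 0], 0]]}}

```text
t: 9.0
tool_pos: [0.5415, -0.1221, 0.0626]
eef_rot: [0.715, -0.036, 0.697, 0.034]
ft_force: [1.1, 3.6, 1.0]
finger_gap: -0.0003
```

Request:
{"name": "arm_command", "arguments": {"moves": [[[0, -0.8, 0], [0, 0, 0], 0], [[0, 0, 0], [0, 0, 0], 0]]}}

```text
t: 9.2
tool_pos: [0.5416, -0.1227, 0.0626]
eef_rot: [0.715, -0.036, 0.697, 0.034]
ft_force: [-0.5, 4.3, 1.1]
finger_gap: -0.0
```

Request:
{"name": "arm_command", "arguments": {"moves": [[[0, -0.8, 0], [0, 0, 0], 0], [[0, 0, 0], [0, 0, 0], 0]]}}

```text
t: 9.4
tool_pos: [0.5417, -0.1233, 0.0626]
eef_rot: [0.715, -0.036, 0.697, 0.034]
ft_force: [-0.7, 4.4, 2.0]
finger_gap: 0.0002
```

Request:
{"name": "arm_command", "arguments": {"moves": [[[0, -0.8, 0], [0, 0, 0], 0], [[0, 0, 0], [0, 0, 0], 0]]}}

```text
t: 9.6
tool_pos: [0.5417, -0.1235, 0.0626]
eef_rot: [0.715, -0.036, 0.697, 0.035]
ft_force: [0.1, 4.5, 0.3]
finger_gap: -0.0
```

Request:
{"name": "arm_command", "arguments": {"moves": [[[0, -0.8, 0], [0, 0, 0], 0], [[0, 0, 0], [0, 0, 0], 0]]}}

```text
t: 9.8
tool_pos: [0.5417, -0.1234, 0.0627]
eef_rot: [0.715, -0.035, 0.697, 0.036]
ft_force: [-0.5, 4.1, 1.3]
finger_gap: 0.0001
```

Request:
{"name": "arm_command", "arguments": {"moves": [[[0, -1.2, 0], [0, 0, 0], 0], [[0, -0.3, 0], [0, 0, 0], 0]]}}

```text
t: 10.0
tool_pos: [0.5416, -0.1235, 0.0627]
eef_rot: [0.715, -0.034, 0.697, 0.037]
ft_force: [-0.9, 5.6, 2.6]
finger_gap: -0.0
```

Request:
{"name": "arm_command", "arguments": {"moves": [[[0, -1.5, 0], [0, 0, 0], 0]]}}

```text
t: 10.1
tool_pos: [0.5417, -0.1239, 0.0627]
eef_rot: [0.715, -0.034, 0.697, 0.038]
ft_force: [0.2, 7.7, 3.4]
finger_gap: -0.0001
```

7.7 N means the latch has tripped, so I'm retreating quickly.

Request:
{"name": "arm_command", "arguments": {"moves": [[[0, 20, 0], [0, 0, 0], 0], [[0, 30, 0], [0, 0, 0], 0], [[0, 35, 0], [0, 0, 0], 0], [[0, 35, 0], [0, 0, 0], 0], [[0, 35, 0], [0, 0, 0], 0], [[-40, 20, 0], [0, 0, 0], 60], [[-40, 0, 0], [0, 0, 0], 60], [[-40, 0, 0], [0, 0, 0], 60]]}}

```text
t: 10.9
tool_pos: [0.5211, 0.0458, 0.1799]
eef_rot: [0.713, -0.04, 0.699, 0.026]
ft_force: [0.7, 0.6, 0.4]
finger_gap: 0.0432
```

```bash
python3 -c "
from h import *
to(.461,.159,.15,10)
t=vision.camera('top'); o=t['pixels'].copy()
p=[*(CAB-.105*CX),-1.475]; cv2.polylines(o,[np.round(hull(t,p,F)).astype(int)],True,(255,0,255),1)
cv2.polylines(o,[np.round(hull(t,(.461,.159,1.745),EGG)).astype(int)],True,(0,0,255),1)
save(dict(pixels=cv2.resize(o[110:350,200:560],None,fx=2,fy=2)),'open')"
```

```text
t 10.9 pos [0.5211 0.0458 0.1799] jaw ang 5.38 tilt [ 0.021 -0.02  -1.   ] F [0.75 0.6  0.41] gap 0.0432
tool shift mm [ 26.4 119.  -49.8] turn x -4.6
```

View pics/open.png

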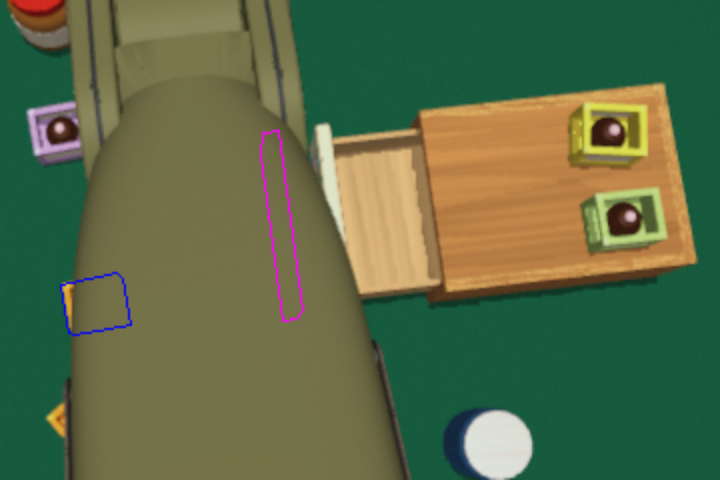

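Request:
{"name": "arm_command", "arguments": {"moves": [[[0, 40, -17], [-4.6, 1.2, 1.1], 85], [[0, 40, -17], [0, 0, 0], 85], [[0, 39, -16], [0, 0, 0], 85], [[0, 0, 0], [0, 0, 0], 85], [[0, 0, 0], [0, 0, 0], 85]]}}

```text
t: 11.45
tool_pos: [0.4658, 0.1551, 0.1896]
eef_rot: [0.715, -0.065, 0.694, 0.056]
ft_force: [0.3, -0.2, 0.5]
finger_gap: 0.0726
```

```bash
python3 -c "
from h import *
to(.461,.159,.1,10)"
```

```text
t 11.45 pos [0.4658 0.1551 0.1896] jaw ang 9.81 tilt [ 0.031 -0.011 -0.999] F [ 0.29 -0.15  0.51] gap 0.0726
tool shift mm [89.4  6.1 -6.7] turn x -0.2
```

Request:
{"name": "arm_command", "arguments": {"moves": [[[30, 6, -7], [0, 1.8, 0.6], 85], [[30, 0, 0], [0, 0, 0], 85], [[0, 0, 0], [0, 0, 0], 85], [[0, 0, 0], [0, 0, 0], 85]]}}

```text
t: 11.85
tool_pos: [0.4642, 0.1552, 0.1294]
eef_rot: [0.706, -0.062, 0.703, 0.055]
ft_force: [-0.3, 0.6, 0.2]
finger_gap: 0.0726
```

```bash
python3 -c "
from h import *
to(.461,.159,.029,10)"
```

```text
t 11.85 pos [0.4642 0.1552 0.1294] jaw ang 9.47 tilt [ 0.006 -0.01  -1.   ] F [-0.31  0.65  0.17] gap 0.0726
tool shift mm [100.4   5.4  -3. ] turn x -0.5
```

Request:
{"name": "arm_command", "arguments": {"moves": [[[25, 7, -3], [0, 0, 0.5], 85], [[25, 0, 0], [0, 0, 0], 85], [[25, 0, 0], [0, 0, 0], 85], [[22, 0, 0], [0, 0, 0], 85], [[0, 0, 0], [0, 0, 0], 85]]}}

```text
t: 12.35
tool_pos: [0.4707, 0.1595, 0.0372]
eef_rot: [0.712, -0.056, 0.698, 0.056]
ft_force: [0.0, -1.1, -0.2]
finger_gap: 0.0725
```

```bash
python3 -c "
from h import *
to(.461,.159,.029,10)"
```

```text
t 12.35 pos [0.4707 0.1595 0.0372] jaw ang 9.09 tilt [ 0.02  0.   -1.  ] F [ 0.01 -1.13 -0.24] gap 0.0725
tool shift mm [ 8.   1.  -9.9] turn x -0.9
```

Request:
{"name": "arm_command", "arguments": {"moves": [[[2, 1, -11], [0, 1.1, 0], 85], [[0, 0, 0], [0, 0, 0], 85], [[7, 0, 0], [0, 0, 0], 85], [[0, 0, 0], [0, 0, 0], 85]]}}

```text
t: 12.75
tool_pos: [0.4632, 0.1589, 0.0322]
eef_rot: [0.707, -0.056, 0.702, 0.055]
ft_force: [0.5, -0.6, -0.5]
finger_gap: 0.0726
```

```bash
python3 -c "
from h import *
to(.461,.159,.029,10)"
```

```text
t 12.75 pos [0.4632 0.1589 0.0322] jaw ang 8.98 tilt [ 0.007 -0.001 -1.   ] F [ 0.48 -0.63 -0.46] gap 0.0726
tool shift mm [ 3.2  0.5 -2.1] turn x -1.0
```

Position is good, so I'll grip with 30 N and lift.

Request:
{"name": "arm_command", "arguments": {"moves": [[[2, 0, -2], [-1, 0, 0], 30], [[0, 0, 0], [0, 0, 0], 30], [[0, 0, 0], [0, 0, 0], 30], [[0, 0, 0], [0, 0, 0], 30], [[0, 0, 0], [0, 0, 0], 30], [[0, 0, 0], [0, 0, 0], 30]], "squeeze": 30}}

```text
t: 13.35
tool_pos: [0.4617, 0.1589, 0.0311]
eef_rot: [0.707, -0.063, 0.701, 0.062]
ft_force: [0.6, 0.3, 0.6]
finger_gap: 0.0455
```

Request:
{"name": "arm_command", "arguments": {"moves": [[[-20, 0, 0], [0, 0, 0], 30], [[-30, 0, 0], [0, 0, 0], 30], [[-40, 0, 0], [0, 0, 0], 30], [[-40, 0, 0], [0, 0, 0], 30], [[0, 0, 0], [0, 0, 0], 30]]}}

```text
t: 13.85
tool_pos: [0.4587, 0.1583, 0.1634]
eef_rot: [0.705, -0.063, 0.703, 0.061]
ft_force: [0.5, 0.9, -1.3]
finger_gap: 0.0456
```

```bash
python3 -c "
from h import *
s=vision.camera('scene');o=s['pixels'].copy()
q=CAB+(-.105-.04+.066)*CX; print(q)
for op in (.105,): 
  cv2.polylines(o,[np.round(hull(s,[*(CAB-op*CX),-1.475],F)).astype(int)],True,(255,0,255),1)
save(dict(pixels=cv2.resize(o[100:340,110:510],None,fx=2,fy=2)),'held')
to(*q,.15,5.5)"
```

```text
[ 0.5324397 -0.0803634]
t 13.9 pos [0.4572 0.1578 0.1611] jaw ang 10.1 tilt [-0.001 -0.004 -1.   ] F [-0.27  0.02 -1.95] gap 0.0457
tool shift mm [  12.  -247.6   32.3] turn x 4.6
```

View pics/held.png

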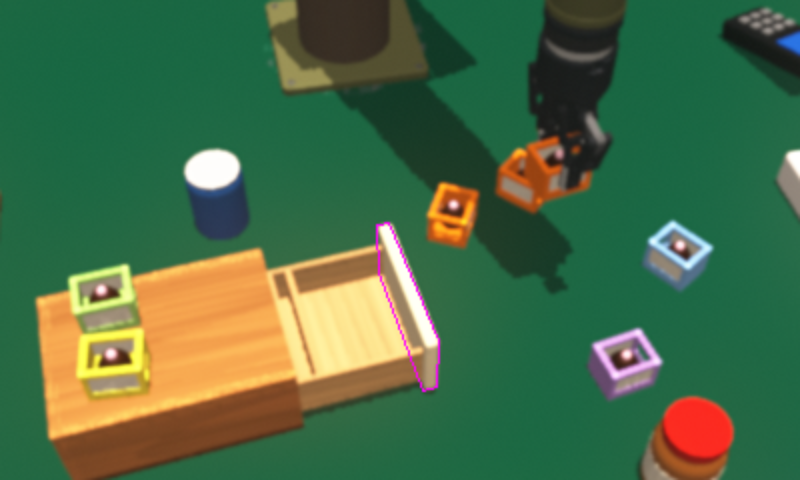

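The drawer is fully open where predicted and the carton is held (gap 45.6 mm). I'll carry it over the compartment.

Request:
{"name": "arm_command", "arguments": {"moves": [[[0, -35, 5], [0, 0, 0], 30], [[0, -35, 5], [0, 0, 0], 30], [[0, -35, 5], [0, 0, 0], 30], [[0, -35, 5], [0, 0, 0], 30], [[0, -35, 5], [0, 0, 0], 30], [[0, -35, 5], [0, 0, 0], 30], [[0, -30, 3], [4.6, 0, 0], 30], [[0, 0, 0], [0, 0, 0], 30]]}}

```text
t: 14.7
tool_pos: [0.528, -0.0798, 0.1486]
eef_rot: [0.7, -0.036, 0.713, 0.034]
ft_force: [-0.2, 0.1, -1.2]
finger_gap: 0.0457
```

```bash
python3 -c "
from h import *
to(.5324,-.0804,.09,5.5)"
```

```text
t 14.7 pos [ 0.528  -0.0798  0.1486] jaw ang 5.64 tilt [-0.018 -0.003 -1.   ] F [-0.23  0.12 -1.19] gap 0.0457
tool shift mm [58.5 -1.   5.4] turn x 0.1
```

Request:
{"name": "arm_command", "arguments": {"moves": [[[20, -1, 5], [0, -1, 0], 30], [[20, 0, 0], [0, 0, 0], 30], [[15, 0, 0], [0, 0, 0], 30], [[0, 0, 0], [0, 0, 0], 30], [[0, 0, 0], [0, 0, 0], 30]]}}

```text
t: 15.2
tool_pos: [0.527, -0.0791, 0.0847]
eef_rot: [0.702, -0.034, 0.711, 0.036]
ft_force: [1.0, 1.0, -0.1]
finger_gap: 0.0457
```

```bash
python3 -c "
from h import *
to(.5324,-.0804,.054,5.5)"
```

```text
t 15.2 pos [ 0.527  -0.0791  0.0847] jaw ang 5.66 tilt [-0.013  0.002 -1.   ] F [ 1.04  1.04 -0.14] gap 0.0457
tool shift mm [30.6 -1.9  5.6] turn x 0.2
```

Request:
{"name": "arm_command", "arguments": {"moves": [[[10, -1, 4], [0, -0.8, 0], 30], [[10, 0, 0], [0, 0, 0], 30], [[6, 0, 0], [0, 0, 0], 30], [[0, 0, 0], [0, 0, 0], 30]]}}

```text
t: 15.6
tool_pos: [0.5311, -0.0783, 0.0585]
eef_rot: [0.707, -0.034, 0.706, 0.037]
ft_force: [-0.7, -0.6, -0.7]
finger_gap: 0.0454
```

Request:
{"name": "arm_command", "arguments": {"moves": [[[2, 0, 0], [0, 0, 0], 30], [[0, 0, 0], [0, 0, 0], 30]]}}

```text
t: 15.8
tool_pos: [0.5314, -0.0782, 0.0569]
eef_rot: [0.707, -0.034, 0.706, 0.037]
ft_force: [0.1, 0.5, -1.6]
finger_gap: 0.0456
```

```bash
python3 -c "
from h import *
to(.5324,-.0804,.053,5.5)"
```

```text
t 15.8 pos [ 0.5314 -0.0782  0.0569] jaw ang 5.81 tilt [ 0.002  0.004 -1.   ] F [ 0.08  0.53 -1.57] gap 0.0456
tool shift mm [ 3.9 -2.3  0.8] turn x 0.3
```

Request:
{"name": "arm_command", "arguments": {"moves": [[[2, 0, 0], [0, 0, 0], 30], [[2, 0, 0], [0, 0, 0], 30], [[0, 0, 0], [0, 0, 0], 30]]}}

```text
t: 16.1
tool_pos: [0.5321, -0.0783, 0.0534]
eef_rot: [0.707, -0.035, 0.705, 0.037]
ft_force: [-0.9, -1.7, -1.3]
finger_gap: 0.0453
```

Request:
{"name": "arm_command", "arguments": {"moves": [[[1.5, 0, 0], [0, 0, 0], 30], [[0, 0, 0], [0, 0, 0], 30]]}}

```text
t: 16.3
tool_pos: [0.5325, -0.0783, 0.0535]
eef_rot: [0.708, -0.035, 0.704, 0.037]
ft_force: [0.8, -0.2, -0.5]
finger_gap: 0.0456
```

The descent stops at z=0.0535, which matches the compartment floor. I'll release and lift.

Request:
{"name": "arm_command", "arguments": {"moves": [[[0, 0, 0], [0, 0, 0], 75], [[0, 0, 0], [0, 0, 0], 75], [[0, 0, 0], [0, 0, 0], 75], [[0, 0, 0], [0, 0, 0], 75], [[-15, 0, 0], [0, 0, 0], 75], [[-30, 0, 0], [0, 0, 0], 75], [[-35, 0, 0], [0, 0, 0], 75], [[-35, 0, 0], [0, 0, 0], 75]]}}

```text
t: 17.1
tool_pos: [0.5275, -0.0781, 0.1659]
eef_rot: [0.703, -0.034, 0.709, 0.038]
ft_force: [0.5, -0.2, 0.3]
finger_gap: 0.0642
```

Request:
{"name": "arm_command", "arguments": {"moves": [[[0, 40, 0], [0, 0, 0], 0], [[0, 40, 0], [0, 0, 0], 0], [[0, 40, 0], [0, 0, 0], 0], [[0, 0, 0], [0, 0, 0], 0], [[0, 0, 0], [0, 0, 0], 0]]}}

```text
t: 17.6
tool_pos: [0.521, 0.0436, 0.1733]
eef_rot: [0.709, -0.033, 0.704, 0.036]
ft_force: [-0.6, -1.4, 0.9]
finger_gap: -0.0001
```

```bash
python3 -c "
from h import *
to(.5275,.02,.0626,5.5)
s=vision.camera('scene');o=s['pixels'].copy()
cv2.polylines(o,[np.round(hull(s,[*(CAB-.105*CX),-1.475],F)).astype(int)],True,(255,0,255),1)
save(dict(pixels=cv2.resize(o[150:340,110:430],None,fx=2,fy=2)),'placed')"
```

```text
t 17.6 pos [0.521  0.0436 0.1733] jaw ang 5.61 tilt [ 0.007  0.004 -1.   ] F [-0.6  -1.42  0.94] gap -0.0001
tool shift mm [110.6 -24.5   3.4] turn x 0.1
```

View pics/placed.png

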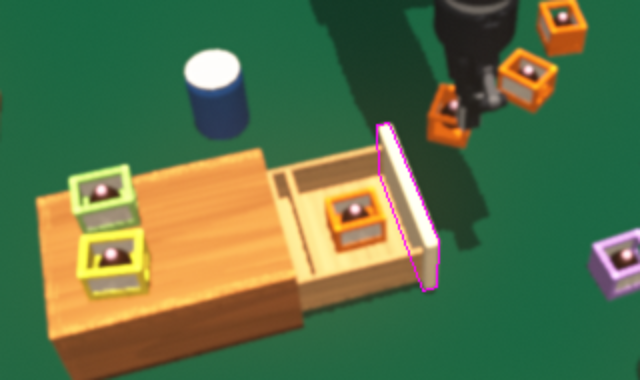

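The carton is upright in the open compartment. Next I'll go down in front of the panel and push it shut.

Request:
{"name": "arm_command", "arguments": {"moves": [[[35, -2, 3], [0, 0.4, 0], 0], [[35, 0, 0], [0, 0, 0], 0], [[30, 0, 0], [0, 0, 0], 0], [[9, 0, 0], [0, 0, 0], 0], [[0, -10, 0], [0, 0, 0], 0], [[0, -10, 0], [0, 0, 0], 0], [[0, 0, 0], [0, 0, 0], 0]]}}

```text
t: 18.35
tool_pos: [0.5304, 0.014, 0.0637]
eef_rot: [0.708, -0.03, 0.705, 0.032]
ft_force: [0.8, -0.4, 0.3]
finger_gap: 0.0001
```

```bash
python3 -c "
from h import *
to(.539,-.1,.0626,5.5)"
```

```text
t 18.35 pos [0.5304 0.014  0.0637] jaw ang 5.07 tilt [ 0.005  0.002 -1.   ] F [ 0.83 -0.38  0.25] gap 0.0001
tool shift mm [   0.9 -114.3   -1.5] turn x -0.4
```

Request:
{"name": "arm_command", "arguments": {"moves": [[[1, -6, 0], [-0.4, 0, 0], 0], [[0, -8, 0], [0, 0, 0], 0], [[0, -10, 0], [0, 0, 0], 0], [[0, -10, 0], [0, 0, 0], 0], [[0, -10, 0], [0, 0, 0], 0], [[0, -10, 0], [0, 0, 0], 0], [[0, -10, 0], [0, 0, 0], 0], [[0, -10, 0], [0, 0, 0], 0]]}}

```text
t: 19.15
tool_pos: [0.5393, -0.0619, 0.0655]
eef_rot: [0.71, -0.031, 0.703, 0.039]
ft_force: [-1.0, 4.6, 0.7]
finger_gap: -0.0002
```

```bash
python3 -c "
from h import *
to(.540,-.104,.0626,5.5)"
```

```text
t 19.15 pos [ 0.5393 -0.0619  0.0655] jaw ang 5.65 tilt [ 0.01   0.011 -1.   ] F [-1.05  4.62  0.67] gap -0.0002
tool shift mm [  2.5 -42.   -3.5] turn x 0.1
```

Request:
{"name": "arm_command", "arguments": {"moves": [[[0, -8, 0], [0, 0, 0], 0], [[0, -8, 0], [0, 0, 0], 0], [[0, -8, 0], [0, 0, 0], 0], [[0, -6, 0], [0, 0, 0], 0], [[0, -5, 0], [0, 0, 0], 0], [[0, -4, 0], [0, 0, 0], 0], [[0, -2, 0], [0, 0, 0], 0], [[0, 0, 0], [0, 0, 0], 0]]}}

```text
t: 19.95
tool_pos: [0.5435, -0.1077, 0.0655]
eef_rot: [0.71, -0.03, 0.703, 0.038]
ft_force: [-0.5, 3.7, 2.0]
finger_gap: -0.0
```

```bash
python3 -c "
from h import *
to(.540,-.1235,.0626,5.5)"
```

```text
t 19.95 pos [ 0.5435 -0.1077  0.0655] jaw ang 5.54 tilt [ 0.01   0.012 -1.   ] F [-0.53  3.68  2.02] gap -0.0
tool shift mm [  2.7 -15.5  -5.1] turn x 0.0
```

Request:
{"name": "arm_command", "arguments": {"moves": [[[0, -3, 0], [0, 0, 0], 0], [[0, -3, 0], [0, 0, 0], 0], [[0, -2, 0], [0, 0, 0], 0], [[0, -1, 0], [0, 0, 0], 0], [[0, 0, 0], [0, 0, 0], 0]]}}

```text
t: 20.45
tool_pos: [0.5443, -0.1162, 0.0655]
eef_rot: [0.71, -0.03, 0.703, 0.039]
ft_force: [-0.1, 3.9, 1.5]
finger_gap: -0.0
```

Request:
{"name": "arm_command", "arguments": {"moves": [[[0, -2, 0], [0, 0, 0], 0], [[0, -1, 0], [0, 0, 0], 0], [[0, 0, 0], [0, 0, 0], 0]]}}

```text
t: 20.75
tool_pos: [0.5445, -0.1191, 0.0655]
eef_rot: [0.71, -0.03, 0.703, 0.039]
ft_force: [-0.4, 3.1, 0.9]
finger_gap: 0.0001
```

Request:
{"name": "arm_command", "arguments": {"moves": [[[0, -1, 0], [0, 0, 0], 0], [[0, 0, 0], [0, 0, 0], 0]]}}

```text
t: 20.95
tool_pos: [0.5446, -0.1201, 0.0655]
eef_rot: [0.71, -0.03, 0.703, 0.039]
ft_force: [-0.6, 3.1, 0.8]
finger_gap: -0.0
```

Request:
{"name": "arm_command", "arguments": {"moves": [[[0, -1, 0], [0, 0, 0], 0], [[0, 0, 0], [0, 0, 0], 0]]}}

```text
t: 21.15
tool_pos: [0.5447, -0.121, 0.0655]
eef_rot: [0.71, -0.03, 0.703, 0.039]
ft_force: [-0.9, 3.7, 0.7]
finger_gap: -0.0002
```

Request:
{"name": "arm_command", "arguments": {"moves": [[[0, -0.9, 0], [0, 0, 0], 0], [[0, 0, 0], [0, 0, 0], 0]]}}

```text
t: 21.35
tool_pos: [0.5447, -0.1215, 0.0655]
eef_rot: [0.71, -0.03, 0.703, 0.04]
ft_force: [-1.3, 3.9, 1.7]
finger_gap: 0.0002
```

Request:
{"name": "arm_command", "arguments": {"moves": [[[0, -0.9, 0], [0, 0, 0], 0], [[0, 0, 0], [0, 0, 0], 0]]}}

```text
t: 21.55
tool_pos: [0.5448, -0.1221, 0.0655]
eef_rot: [0.71, -0.03, 0.703, 0.04]
ft_force: [-0.8, 3.5, 1.0]
finger_gap: 0.0001
```

Request:
{"name": "arm_command", "arguments": {"moves": [[[0, -1.2, 0], [0, 0, 0], 0], [[0, 0, 0], [0, 0, 0], 0]]}}

```text
t: 21.75
tool_pos: [0.5448, -0.1227, 0.0655]
eef_rot: [0.71, -0.03, 0.703, 0.041]
ft_force: [-0.3, 4.0, 2.0]
finger_gap: -0.0001
```

Request:
{"name": "arm_command", "arguments": {"moves": [[[0, -1.2, 0], [0, 0, 0], 0], [[0, -0.3, 0], [0, 0, 0], 0]]}}

```text
t: 21.95
tool_pos: [0.5448, -0.1229, 0.0656]
eef_rot: [0.71, -0.029, 0.703, 0.042]
ft_force: [-0.9, 6.2, 2.5]
finger_gap: -0.0004
```

Request:
{"name": "arm_command", "arguments": {"moves": [[[0, -1.4, 0], [0, 0, 0], 0]]}}

```text
t: 22.05
tool_pos: [0.5449, -0.1232, 0.0656]
eef_rot: [0.71, -0.028, 0.703, 0.043]
ft_force: [-1.2, 8.1, 2.7]
finger_gap: -0.0004
```

8.1 N means it tripped again. I'll retreat and raise.

Request:
{"name": "arm_command", "arguments": {"moves": [[[0, 15, 0], [0, 0, 0], 0], [[0, 30, 0], [0, 0, 0], 0], [[0, 35, 0], [0, 0, 0], 0], [[0, 35, 0], [0, 0, 0], 0], [[0, 35, 0], [0, 0, 0], 0], [[-40, 20, 0], [0, 0, 0], 0], [[-45, 0, 0], [0, 0, 0], 0], [[-45, 0, 0], [0, 0, 0], 0]]}}

```text
t: 22.85
tool_pos: [0.5235, 0.046, 0.1943]
eef_rot: [0.707, -0.034, 0.706, 0.034]
ft_force: [1.0, -0.0, -0.7]
finger_gap: 0.0
```

Request:
{"name": "arm_command", "arguments": {"moves": [[[-30, 0, -30], [0, 0, 0], 0], [[0, 0, -40], [0, 0, 0], 0], [[0, 0, -40], [0, 0, 0], 0], [[0, 0, -40], [0, 0, 0], 0], [[0, 0, 0], [0, 0, 0], 0], [[0, 0, 0], [0, 0, 0], 0], [[0, 0, 0], [0, 0, 0], 0], [[0, 0, 0], [0, 0, 0], 0]]}}

```text
t: 23.65
tool_pos: [0.378, 0.0295, 0.2316]
eef_rot: [0.716, -0.039, 0.696, 0.029]
ft_force: [0.9, -0.9, 1.1]
finger_gap: 0.0
```

```bash
python3 -c "
from h import *
to(0,0,0)
P=[]
for n,sl in(('scene',(slice(150,340),slice(110,490))),('top',(slice(80,270),slice(180,560)))):
  s=vision.camera(n);o=s['pixels'].copy()
  cv2.polylines(o,[np.round(hull(s,[*CAB,-1.475],F)).astype(int)],True,(255,0,255),1)
  P.append(cv2.resize(o[sl],None,fx=1.5,fy=1.5))
save(dict(pixels=np.vstack(P)),'shut')"
```

```text
t 23.65 pos [0.378  0.0295 0.2316] jaw ang 5.5 tilt [ 0.029 -0.013 -0.999] F [ 0.92 -0.91  1.08] gap 0.0
tool shift mm [ 220.8   10.4 -385.4] turn x None
```

View pics/shut.png

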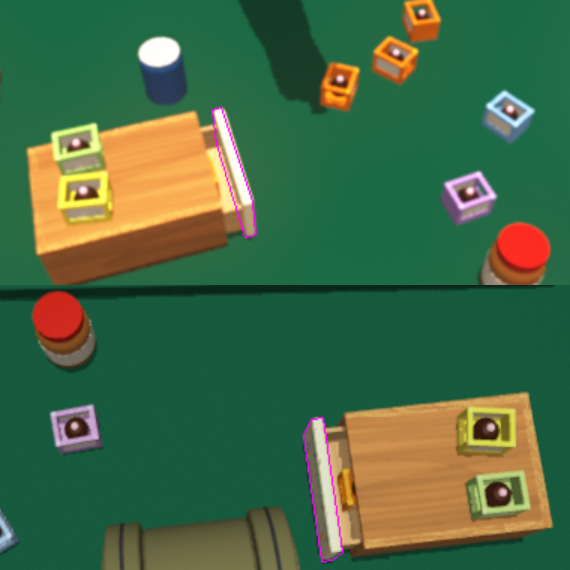

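The front lies on its latched outline in both views. The carton's edge shows inside the gap, upright, and the other things haven't moved.

```bash
python3 -c "
from h import *
print(hand_in())"
```

```text
the job is handed in; nothing more can be done
None
```

The orange carton is in the drawer and the drawer is latched shut. I handed the job in at about 24 s of the 72 s allowed; it reports no verdict.

- **Opening:** I pressed the cream front in steps of about 1 mm. The force reached 7.7 N roughly 20 mm past shut, I let go, and the picture showed the drawer fully out.
- **Carton:** I took the orange carton farthest from the base, at about (0.461, 0.159), gripped it across its 46 mm side and set it on the compartment floor. The picture after release showed it upright in the open compartment.
- **Closing:** I pressed the front in again, reaching 8.1 N at about the same depth, then withdrew.

**Last checks:** in both camera views the front sits on its latched outline. The carton's edge is visible through the gap, but most of it was hidden under the cabinet top, so I couldn't see all of it. The other cartons, the jar and the tin looked unmoved by eye wherever they were in view. The highest front force I read was 8.1 N, sampled only at the end of each move. The arm ended clear of everything.

**Fits and moves that were off:** my first fits of the cabinet and the carton's angle were wrong, and I corrected both before moving. Small arm moves stopped up to about 10 mm off target, so I re-measured and corrected them before gripping.

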